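# Date-stamp a lidded tin in the swing-arm stamping jig

## Robot

A 6-joint arm with a two-finger parallel gripper is mounted at the origin on a cart in front of the work surface, level with it; the furniture and walls round the work are solid. World frame = base frame: x ahead of the robot, y to its left, z up, the work surface at z = 0. Lengths are in mm, angles in rad, forces in N, time in s.
With the tool pointing down it reaches from about 275 to 750 mm from the base axis. Payload 10.2 kg.
Tool frame: the origin (TCP) lies midway between the tips of the shut fingers; the grasp point (between the pads) lies 19 mm behind it; z points along the fingers, y is the line along which they close (so a half turn about z gives the same grasp; the last joint's range is limited). The gripper opens to 85 mm and grips with 20 to 120 N. Pads are 22 mm wide; open, the fingers measure 114 mm over their backs; the gripper's body (76 mm by 85 mm) begins 54 mm behind the grasp point. The pads swing forward as they close: fully open they stand 13 mm farther back than shut.
Start: joints at [-1.368, 0.313, 1.498, -0, 1.331, -0.223], TCP at [216.839, -478.134, 231.294] pointing down, gripper open.
Joint ranges: [-2.94, 2.94], [-0.97, 2.17], [0.19, 2.56], [-1.23, 4.37], [0.02, 3.11], [-2.88, 2.88]. Speed limits (rad/s): [2.39, 2.39, 3.01, 3.14, 3.14, 3.14].

## Interface

Orientations are given as a unit quaternion [w, x, y, z].
In Python, from rig import ctrl gives the robot as it stands.
- The arm moves only by the tool arm_command, never from a script. Its argument "increments" is a list of rows, each an object with "dr": the turn, a rotation vector about the tool's x, y, z in units of pi/4 rad (1.0 is pi/4 rad), a list of three; "offset": the shift along the tool's x, y, z in units of 120 mm (1.0 is 120 mm), a list of three; "hand": the opening, from -1 (shut) to 1 (fully open). A call has 1 to 8 rows; each row shifts and turns the commanded pose from where the row before left it, along the tool's axes as they then stand; what a row does not reach is not made up. A row lasts 1/10 s, in which the tool goes at most 50 mm and 8.59 degrees, less where a joint would pass 70% of its speed; a pose out of reach is approached as far as the arm can. A call with a number of a shift or a turn outside -1 to 1 is refused whole. A call with a gripper value outside its range is refused whole. The fingers move at their own pace and stop on an object; "grip_force" is the grip in N (left out, the last holds). Time passes only in rows, so rows that do not move let the fingers close. It gives the time, the measured TCP pose, the force, the opening and the grip force at its end, in the units of the state.
- ctrl.sense(): the state, without advancing time (a new reading comes with each control period).
- ctrl.capture(name): name is "scene" or "top"; returns the picture (384x512x3 uint8, red, green, blue); there is no depth.
- ctrl.camera_info(name): a dict with "K" (3x3 intrinsics, pixels), "dist" ([k1, k2, p1, p2, k3] as OpenCV has them; the pictures are not rectified), "R" (3x3) and "t" (3): a world point X has camera coordinates R X + t. Camera axes: x right, y down, z forward; pixel columns grow to the right and rows downward; lengths in mm; the calibration is good to about 2 mm. A picture is of the moment at which its call begins. camera_info takes no time and is no camera call.
- ctrl.finish_job(): hands the job in; it is judged then, once.
The state is a dict: "time_s": time; "joints": joint angles; "dq": joint speeds; "tau": joint torques, N m; "eef_pos": TCP position; "ee_rot": TCP orientation; "force": force on the tool from outside, world axes, zero at the start; "wrist_torque": the same for the moment, N m; "grip_width": opening from 0.0 (shut) to 1.0 (fully open); "grip_force": force on a finger pad.
Only numpy, scipy, OpenCV 4.12 (cv2) and the standard library are available. Lean on these libraries where they do the work, as an engineer would, in place of code of your own. Each camera call takes 0.05 s, during which the arm holds its last target. There are 200 camera calls.

## Task

Date-stamp the closed gold tin that stands in front of the stamping jig: swing the jig's blue arm well clear to the side, at least 60 degrees from its working stop, and slide the tin into the jig until it rests against both black rubber locating pins. Swing the arm back over the tin fully to its stop, and press the black palm knob down firmly for a moment so that the red stamp bears on the lid. Then let the knob come up, swing the arm at least 60 degrees clear again and leave the tin standing in its place against the pins; do not tip the tin or disturb the other things.

Things in the scene. Friction and masses are not known exactly. Their poses are not given: they have to be found in the camera images.
- tin: gold metal food tin, lid pressed on: one rigid thing, 105 mm across at the lid, 56 mm high (lid from 47 to 56 mm, the widest part; foot only 71 mm across), about 0.2 kg, loose, too wide to grasp: slide it over the table at lid height. Origin: centre of its underside, z up.
- jig: stamping jig fixed to the table. Origin: on the table, centre of the tin's seat; open towards its own -x, where the tin comes in. Grey foot plate (10 mm high, x = 25 to 165, y within 65 mm) behind the seat, clear of the tin's foot. Two rubber locating pins, 16 mm thick, 70 mm high, at x = 46, y = +-39 mm: a tin touching both is centred on the origin. Hinge post at x = 130, y = 0 mm.
- seat (a point): centre of the tin's seat, on the table; where the tin's origin must come
- hinge_axis (a point): on the arm's vertical hinge axis, at the mid-height of the bar, 115 mm above the table. 190 to 195 mm from it a steel tongue, 40 mm wide, hangs from the arm to 30 mm above the table: it closes the jig's mouth when the arm is over the seat, and passes about 5 mm in front of a tin that is home
- swing_arm (a joint): swing of the blue arm about its vertical hinge, rad: 0 = working stop, arm along the jig's -x, stamp over the seat; grows anticlockwise seen from above to 1.5 (parked clear). Stiff: stays where left. Bar 24 mm wide, 16 mm high, its middle 115 mm above the table; stamp head and palm knob 130 mm from the hinge axis, black handle 208 to 270 mm.
- swing_grip (a point): middle of the black handle at the arm's free end: round, 22 mm thick, 62 mm long along the arm, 115 mm above the table, 239 mm from the hinge axis
- stamp_plunger (a joint): how far the palm knob is pressed, m: 0 = up, held by its return spring; the stamp meets the lid of a tin in the seat at about 0.008; limit 0.016. About 4 N bring it down to the lid; from there the stamp gives on its cushion, 1800 N per m, and a print takes at least 5 N on the lid (2 to 3 mm of give).
- knob_top (a point): middle of the top of the black mushroom palm knob, 42 mm wide, 178 mm above the table when up; the arm's bar is 55 mm below it
- stamp_die: red round stamp, 34 mm wide, on a sprung cushion in an aluminium holder under the arm, straight below the knob. Origin: centre of its printing face, 64 mm above the table when up.
- pot_green: white plastic pot with a green screw lid, 67 mm wide, 72 mm high; a bystander, origin at its underside
- pot_red: white plastic pot with a red screw lid, 64 mm wide, 68 mm high; a bystander, origin at its underside
- tamper: beech tamper, 81 mm wide foot, 98 mm high; a bystander, origin at its underside
- lid_pile: pile of gold tin lids, 107 mm wide, 60 mm high; a bystander, origin at its underside
- counter: white tally counter, 63x47x22 mm; a bystander, origin at its underside
- label_roll: roll of white labels lying flat, 74 mm wide, 40 mm high; a bystander, origin at its underside
Not all that is in view belongs to the job. What is shaped like the tin but purple is not meant.

How it is judged:
By the outcome, as a careful person would: the job done as asked, in the order asked, and still so for the second after the job is handed in, with the robot touching nothing.
It also fails if it takes over 72 s, if anything falls off the work surface, if the arm or the gripper's body presses on something with over 40 N, if the wrist force passes 120 N, or if a joint passes its speed limit or range.

## Working session

There is one attempt and no reset: what is moved stays moved. The work goes in short steps, Python scripts to look and compute and a tool call to move; the robot and the scene stay as the last step left them, time stands still between calls to the robot, and variables do not carry over. Pictures are saved under pics/ and viewed, at most 10 in all, crops included, and the job is handed in when it is done.

Besides the shell and the picture viewer there is one more tool, called after "Emit:" by a JSON object that holds its "fn" and its "kwargs". arm_command: Moves the arm, as the interface text tells. Shifts and turns lie within -1 to 1; 1 stands for 120 mm of shift or pi/4 rad of turn. Its arguments: {"type":"object","properties":{"increments":{"type":"array"},"grip_force":{"type":"number"}},"required":["increments"]}

```bash
mkdir -p pics && ls
python3 - <<'E'
from rig import ctrl
import cv2
for n in("scene","top"):
    cv2.imwrite(f"pics/{n}0.png",ctrl.capture(n)[:,:,::-1])
    c=ctrl.camera_info(n);print(n,{k:__import__('numpy').round(v,3).tolist() for k,v in c.items() if k in('K','dist','R','t')})
print(ctrl.sense())
E
```

```text
pics
scene {'K': [[349.173, 0.0, 259.096], [0.0, 349.173, 196.024], [0.0, 0.0, 1.0]], 'dist': [0.014, 0.0, 0.0, 0.0, 0.0], 'R': [[-0.851, -0.525, 0.018], [-0.406, 0.635, -0.658], [0.334, -0.567, -0.753]], 't': [470.135, 305.108, 925.728]}
top {'K': [[365.272, 0.0, 260.17], [0.0, 365.272, 188.245], [0.0, 0.0, 1.0]], 'dist': [-0.034, 0.0, 0.0, 0.0, 0.0], 'R': [[-0.012, -1.0, -0.024], [-0.997, 0.014, -0.077], [0.077, 0.023, -0.997]], 't': [50.7, 568.493, 938.013]}
{'time_s': 0.1, 'joints': array([-1.36836352e+00,  3.13413289e-01,  1.49832575e+00, -4.39670127e-06,
        1.33103263e+00, -2.23398426e-01]), 'dq': array([ 0.00065655, -0.00034258, -0.0021842 ,  0.00042392,  0.00043797,
        0.00107585]), 'tau': array([ 2.77803098e-03, -4.12899113e+01, -2.60142857e+01, -1.66811210e-04,
        3.05493719e-03, -5.69906661e-06]), 'eef_pos': array([ 216.80832806, -477.89509675,  230.79577755]), 'ee_rot': array([-5.89495840e-04,  9.77418689e-01,  2.11311048e-01,  4.04452460e-06]), 'force': array([-0.37317333, -0.02510963, -0.45470647]), 'wrist_torque': array([-0.00138087, -0.04794502, -0.02186326]), 'grip_force': 0.0, 'grip_width': 1.0009512917777557}
```

View pics/scene0.png

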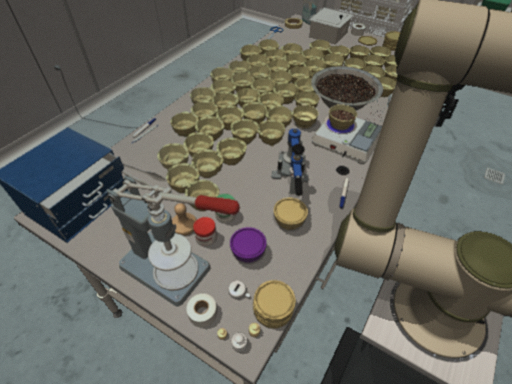

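View pics/top0.png

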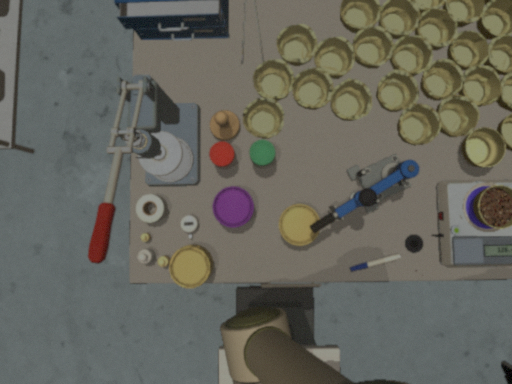

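The jig with the blue arm is at about (370,200) in the top view. There are two gold candidates: the tin at top (300,225), beside the arm's handle, and the lid pile at top (190,267). The purple one at (234,207) is not meant. I'll confirm with enlarged crops.

Run:
```python
import cv2
a=cv2.imread('pics/top0.png')[140:280,255:435];cv2.imwrite('pics/topc.png',cv2.resize(a,None,fx=4.4,fy=4.2,interpolation=cv2.INTER_CUBIC) if 0 else cv2.resize(a,None,fx=4,fy=4,interpolation=cv2.INTER_CUBIC))
a=cv2.imread('pics/scene0.png')[110:240,230:370];cv2.imwrite('pics/scenec.png',cv2.resize(a,None,fx=4,fy=4,interpolation=cv2.INTER_CUBIC))
```

```text
(no output)
```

View pics/topc.png

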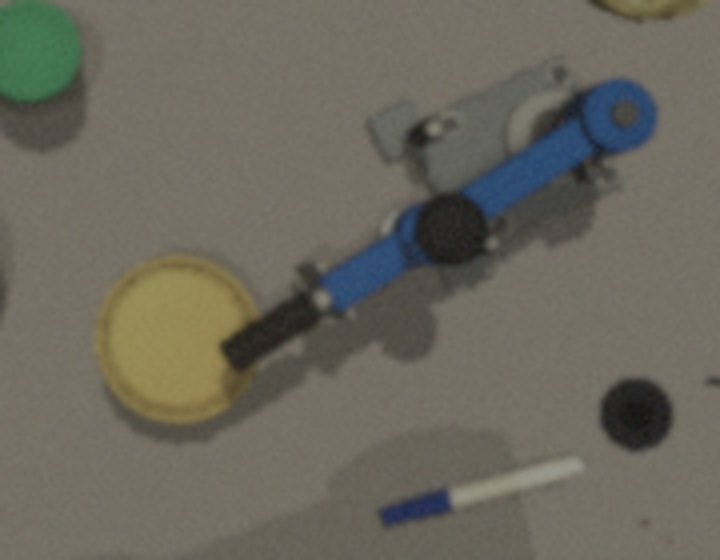

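View pics/scenec.png

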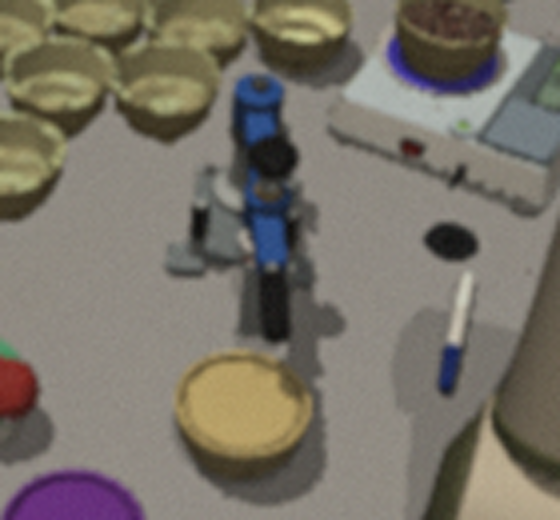

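The crops confirm the tin: gold, single lid with a narrower foot, lid centre at top (299.8,224.8) / scene (290.8,210.5). It stands just off the jig's handle. The lid pile is the wider stack at top (190,267). Hinge cap: top (411.2,168) / scene (295,131). Knob: top (367.8,197) / scene (298.3,148.8).

```bash
cat > h.py <<'E'
import numpy as np,cv2
from rig import ctrl
C={n:ctrl.camera_info(n) for n in("scene","top")}
def ray(n,p):
    c=C[n];R=np.array(c['R']);t=np.array(c['t'])
    u=cv2.undistortPoints(np.array([[p]],float),np.array(c['K']),np.array(c['dist']))[0,0]
    return -R.T@t,R.T@np.array([u[0],u[1],1])
def atz(n,p,z):
    o,d=ray(n,p);return o+d*(z-o[2])/d[2]
def tri(p,q):
    A=[];b=[]
    for n,x in(("top",p),("scene",q)):
        o,d=ray(n,x);d/=np.linalg.norm(d);P=np.eye(3)-d[:,None]*d;A.append(P);b.append(P@o)
    return np.linalg.lstsq(np.vstack(A),np.hstack(b),rcond=None)[0]
def proj(n,X):
    c=C[n];return cv2.projectPoints(np.array(X,float).reshape(-1,1,3),cv2.Rodrigues(np.array(c['R']))[0],np.array(c['t']),np.array(c['K']),np.array(c['dist']))[0][:,0]
T=lambda x,y:(255+x/4,140+y/4)
S=lambda x,y:(230+x/4,110+y/4)
E
python3 - <<'E'
from h import *
np.set_printoptions(precision=1,suppress=True)
print('tin',tri(T(179,339),S(243,402)),atz('top',T(179,339),56),atz('scene',S(243,402),56))
print('knob',tri(T(451,228),S(273,155)),atz('top',T(451,228),178),atz('scene',S(273,155),178))
print('hinge',tri(T(625,112),S(260,85)))
for z in(115,125,135):print(atz('top',T(625,112),z),atz('scene',S(260,85),z))
print('handle',atz('top',T(235,357),115),atz('top',T(317,300),115),atz('scene',S(277,330),115))
print('pin1',[atz('top',T(x,y),70) for x,y in((430,128),(445,122),(490,240))])
print('plate corners',[atz('top',T(x,y),10) for x,y in((550,60),(432,190),(620,185),(370,125),(395,160),(415,105),(480,285))])
for n,pp in dict(green=(262,152),red=(222,154),counter=(189,224),pile=(190,267),purple=(234,207),tamper=(224,120),roll=(150,208)).items():print(n,atz('top',pp,50)[:2])
E
```

```text
tin [473.2 -56.2  49.9] [473.1 -55.8  56. ] [471.5 -51.5  56. ]
knob [ 535.  -198.6  166.9] [ 534.6 -195.5  178. ] [ 530.  -186.7  178. ]
hinge [ 602.9 -312.3  130.6]
[ 605.2 -318.3  115. ] [ 610.6 -330.8  115. ]
[ 604.  -314.4  125. ] [ 605.5 -319.1  125. ]
[ 602.7 -310.4  135. ] [ 600.4 -307.4  135. ]
handle [463.6 -83.5 115. ] [ 496.4 -132.4  115. ] [464.5 -81.2 115. ]
pin1 [array([ 602.6, -213.8,   70. ]), array([ 606.2, -223.3,   70. ]), array([ 532.2, -248.6,   70. ])]
plate corners [array([ 654.3, -311. ,   10. ]), array([ 568.3, -229.2,   10. ]), array([ 569.9, -354.1,   10. ]), array([ 612.2, -189.5,   10. ]), array([ 588.6, -205.3,   10. ]), array([ 625.2, -219.8,   10. ]), array([ 505. , -258.8,   10. ])]
green [660.5  36.9]
red [656.9 140.2]
counter [478.  225.4]
pile [369.6 222.7]
purple [520. 110.]
tamper [746.3 134.7]
roll [520.  326.5]
```

```bash
cat >> h.py <<'E'
def overlay(n,img,hinge,psi,x0,y0,w,h,f,out):
    a=cv2.resize(img[y0:y0+h,x0:x0+w],None,fx=f,fy=f,interpolation=cv2.INTER_CUBIC)
    ex=np.array([np.cos(psi),np.sin(psi)]);ey=np.array([-ex[1],ex[0]]);s=np.array(hinge)-130*ex
    def dr(L,z,col):
        P=np.array([np.r_[s+p[0]*ex+p[1]*ey,z] for p in L]);q=((proj(n,P)-[x0,y0]+.5)*f).astype(int)
        cv2.polylines(a,[q],True,col,1)
    th=np.linspace(0,6.28,40);ci=lambda x,y,r:np.c_[x+r*np.cos(th),y+r*np.sin(th)]
    for sg in(1,-1):
        dr(ci(46,39*sg,8),70,(0,0,255));dr(ci(46,39*sg,8),10,(0,255,255))
    dr([(25,-65),(165,-65),(165,65),(25,65)],10,(0,255,0));dr(ci(0,0,21),178,(255,0,255))
    dr([(130,12),(-78,12),(-78,-12),(130,-12)],123,(255,255,0));dr([(-78,11),(-140,11),(-140,-11),(-78,-11)],115,(255,255,255))
    cv2.imwrite(out,a)
E
python3 - <<'E'
from h import *
H=(604,-313);psi=np.radians(-58.5)
overlay('top',cv2.imread('pics/top0.png'),H,psi,310,140,120,100,5,'pics/a.png')
overlay('scene',cv2.imread('pics/scene0.png'),H,psi,260,115,70,100,5,'pics/b.png')
a,b=cv2.imread('pics/a.png'),cv2.imread('pics/b.png')
cv2.imwrite('pics/ov.png',cv2.resize(np.hstack([a,b]),(798,420)))
E
```

```text
(no output)
```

View pics/ov.png

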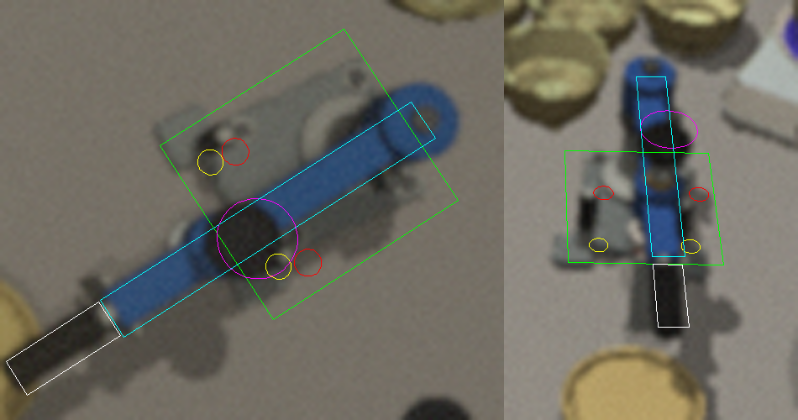

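Emit:
{"fn": "arm_command", "kwargs": {"increments": [{"dr": [0,0,0],"offset": [0.297,-0.162,0],"hand": -1},{"dr": [0,0,0],"offset": [0.297,-0.162,0],"hand": -1},{"dr": [0,0,0],"offset": [0.297,-0.162,0],"hand": -1},{"dr": [0,0,0],"offset": [0.297,-0.162,0],"hand": -1},{"dr": [0,0,0],"offset": [0.297,-0.162,0],"hand": -1},{"dr": [0,0,0],"offset": [0.297,-0.162,0],"hand": -1},{"dr": [0,0,0],"offset": [0.297,-0.162,0],"hand": -1},{"dr": [0,0,0],"offset": [0.297,-0.162,0],"hand": -1}]}}

```text
time_s: 0.9
eef_pos: [412.9, -217.2, 231.2]
ee_rot: [-0.0, 0.977, 0.211, -0.0]
force: [0.5, -1.4, 1.4]
grip_width: 0.001
grip_force: 0.0
```

Emit:
{"fn": "arm_command", "kwargs": {"increments": [{"dr": [0,0,0],"offset": [0.297,-0.162,0],"hand": -1},{"dr": [0,0,0],"offset": [0.297,-0.162,0],"hand": -1},{"dr": [0,0,0],"offset": [0.297,-0.162,0],"hand": -1},{"dr": [0,0,0],"offset": [0.297,-0.162,0],"hand": -1},{"dr": [0,0,-0.155],"offset": [0,0,0],"hand": -1},{"dr": [0,0,0],"offset": [0,0,0],"hand": -1}]}}

```text
time_s: 1.5
eef_pos: [510.1, -88.2, 230.8]
ee_rot: [-0.0, 0.962, 0.272, -0.0]
force: [-0.1, -0.1, 0.6]
grip_width: 0.001
grip_force: 0.0
```

```bash
cat >> h.py <<'E'
def plan(wps,yaws,cmd=None):
    """rows (tool units) for world waypoints (x,y,z) and tool-x yaws (deg), tool down"""
    s=ctrl.sense();p=np.array(s['eef_pos']) if cmd is None else np.array(cmd[:3],float)
    q=s['ee_rot'];yaw=np.degrees(2*np.arctan2(q[2],q[1])) if cmd is None else cmd[3]
    for w,y2 in zip(wps,yaws):
        d=np.array(w)-p;c,sn=np.cos(np.radians(yaw)),np.sin(np.radians(yaw))
        print([round(-float((y2-yaw+180)%360-180)/45,3)],[round(float(v)/120,3) for v in(c*d[0]+sn*d[1],sn*d[0]-c*d[1],-d[2])])
        p=np.array(w);yaw=y2
def st():
    s=ctrl.sense();q=s['ee_rot'];print('t',round(s['time_s'],2),'p',np.round(s['eef_pos'],1),'yaw',round(float(np.degrees(2*np.arctan2(q[2],q[1]))),1),'q',np.round(q,3),'F',np.round(s['force'],1),'j',np.round(s['joints'],2),'w',round(s['grip_width'],2))
E
python3 -c "
from h import *
st();plan([(510.5,-89.7,231),(510.5,-89.7,105)],[31.5,31.5])"
```

```text
t 1.5 p [510.1 -88.2 230.8] yaw 31.5 q [-0.     0.962  0.272 -0.   ] F [-0.1 -0.1  0.6] j [-0.4   0.3   1.52 -0.    1.33  0.62] w 0.0
[0.001] [-0.004, 0.012, -0.002]
[-0.0] [0.0, 0.0, 1.05]
```

Emit:
{"fn": "arm_command", "kwargs": {"increments": [{"dr": [0,0,0],"offset": [0,0,0.263],"hand": -1},{"dr": [0,0,0],"offset": [0,0,0.263],"hand": -1},{"dr": [0,0,0],"offset": [0,0,0.263],"hand": -1},{"dr": [0,0,0],"offset": [0,0,0.263],"hand": -1},{"dr": [0,0,0],"offset": [0,0,0],"hand": -1}]}}

```text
time_s: 2.0
eef_pos: [507.6, -88.9, 101.8]
ee_rot: [-0.002, 0.963, 0.269, -0.003]
force: [0.1, 0.4, 0.6]
grip_width: 0.002
grip_force: 0.0
```

```bash
python3 -c "
from h import *
st()
H=np.array([604,-313])
def arc(phis,r=239,off=-22,z=105):
    o=[]
    for f in np.radians(phis):
        u=np.array([np.cos(f),np.sin(f)]);v=np.array([-u[1],u[0]]);o.append((*(H+r*u+off*v),z))
    return o
ph=[121.5]+list(121.5+5*np.arange(1,17))
plan(arc(ph),[p-90 for p in ph])
print(arc([201.5]))"
```

```text
t 2.0 p [507.6 -88.9 101.8] yaw 31.2 q [-0.002  0.963  0.269 -0.003] F [0.1 0.4 0.6] j [-0.4   0.44  1.69 -0.    1.03  0.63] w 0.0
[-0.008] [-0.107, 0.021, -0.027]
[-0.111] [-0.174, -0.008, -0.0]
[-0.111] [-0.174, -0.008, -0.0]
[-0.111] [-0.174, -0.008, -0.0]
[-0.111] [-0.174, -0.008, -0.0]
[-0.111] [-0.174, -0.008, -0.0]
[-0.111] [-0.174, -0.008, -0.0]
[-0.111] [-0.174, -0.008, -0.0]
[-0.111] [-0.174, -0.008, -0.0]
[-0.111] [-0.174, -0.008, -0.0]
[-0.111] [-0.174, -0.008, -0.0]
[-0.111] [-0.174, -0.008, -0.0]
[-0.111] [-0.174, -0.008, -0.0]
[-0.111] [-0.174, -0.008, -0.0]
[-0.111] [-0.174, -0.008, -0.0]
[-0.111] [-0.174, -0.008, -0.0]
[-0.111] [-0.174, -0.008, -0.0]
[(np.float64(373.5671742643616), np.float64(-380.1246066915025), 105)]
```

Emit:
{"fn": "arm_command", "kwargs": {"increments": [{"dr": [0,0,0],"offset": [-0.12,0.015,0],"hand": -1},{"dr": [0,0,-0.111],"offset": [-0.174,-0.008,0],"hand": -1},{"dr": [0,0,-0.111],"offset": [-0.174,-0.008,0],"hand": -1},{"dr": [0,0,-0.111],"offset": [-0.174,-0.008,0],"hand": -1},{"dr": [0,0,-0.111],"offset": [-0.174,-0.008,0],"hand": -1}]}}

```text
time_s: 2.5
eef_pos: [430.9, -148.6, 107.1]
ee_rot: [0.001, 0.901, 0.434, 0.001]
force: [1.0, 0.3, -0.4]
grip_width: 0.001
grip_force: 0.7
```

```bash
python3 -c "
from h import *
st()
cv2.imwrite('pics/t1.png',ctrl.capture('top')[140:290,290:440,::-1])"
```

```text
t 2.5 p [ 430.9 -148.6  107.1] yaw 51.5 q [0.001 0.901 0.434 0.001] F [ 1.   0.3 -0.4] j [-0.59  0.31  1.86  0.    0.97  0.08] w 0.0
```

Emit:
{"fn": "arm_command", "kwargs": {"increments": [{"dr": [0,0,-0.111],"offset": [-0.174,-0.008,0],"hand": -1},{"dr": [0,0,-0.111],"offset": [-0.174,-0.008,0],"hand": -1},{"dr": [0,0,-0.111],"offset": [-0.174,-0.008,0],"hand": -1},{"dr": [0,0,-0.111],"offset": [-0.174,-0.008,0],"hand": -1},{"dr": [0,0,-0.111],"offset": [-0.174,-0.008,0],"hand": -1},{"dr": [0,0,-0.111],"offset": [-0.174,-0.008,0],"hand": -1}]}}

```text
time_s: 3.15
eef_pos: [371.5, -257.3, 106.8]
ee_rot: [0.001, 0.758, 0.652, 0.0]
force: [1.4, 2.2, -0.4]
grip_width: 0.002
grip_force: 0.7
```

Emit:
{"fn": "arm_command", "kwargs": {"increments": [{"dr": [0,0,-0.111],"offset": [-0.174,-0.008,0],"hand": -1},{"dr": [0,0,-0.111],"offset": [-0.174,-0.008,0],"hand": -1},{"dr": [0,0,-0.111],"offset": [-0.174,-0.008,0],"hand": -1},{"dr": [0,0,-0.111],"offset": [-0.174,-0.008,0],"hand": -1},{"dr": [0,0,-0.111],"offset": [-0.174,-0.008,0],"hand": -1},{"dr": [0,0,-0.06],"offset": [-0.087,-0.004,0],"hand": -1}]}}

```text
time_s: 3.75
eef_pos: [371.5, -371.5, 106.8]
ee_rot: [0.001, 0.581, 0.814, -0.0]
force: [-8.9, 28.8, 10.1]
grip_width: -0.003
grip_force: 17.5
```

```bash
python3 -c "
from h import *
st()
for n in('top','scene'):cv2.imwrite(f'pics/{n}1.png',ctrl.capture(n)[:,:,::-1])
a=cv2.imread('pics/top1.png')[140:280,280:440];b=cv2.imread('pics/scene1.png')[120:225,250:380]
a=cv2.resize(a,None,fx=4,fy=4,interpolation=2);cv2.imwrite('pics/v1.png',a)"
```

```text
t 3.75 p [ 371.5 -371.5  106.8] yaw 109.0 q [ 0.001  0.581  0.814 -0.   ] F [-8.9 28.8 10.1] j [-1.01  0.45  1.66  0.    1.04 -1.34] w -0.0
```

View pics/v1.png

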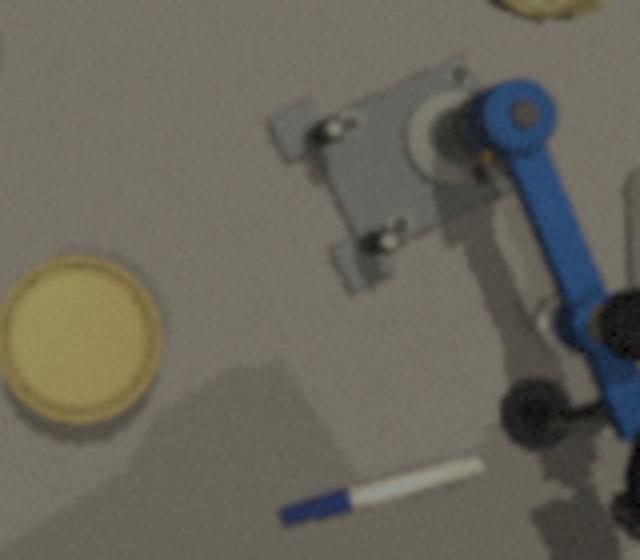

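The view shows the arm at its parked limit. The pins are clear: caps at crop (340,128) and (392,237), i.e. full (365,172) and (378,199.2). The jig's axis differs from the arm's original direction, so the arm had stood slightly open. The tin hasn't moved.

```bash
python3 -c "
from h import *
np.set_printoptions(precision=1,suppress=True)
V=lambda x,y:(280+x/4,140+y/4)
a,b=[atz('top',V(*p),70)[:2] for p in((338,129),(388,238))]
print('pins',a,b,np.linalg.norm(a-b))
m=(a+b)/2;n=(a-b)/np.linalg.norm(a-b);ex=np.array([n[1],-n[0]]);print('psi',np.degrees(np.arctan2(ex[1],ex[0])),'seat',m-46*ex,'hinge',m+84*ex)
for z in (123,130):print('hingecap',atz('top',V(523,113),z))
print('tin',atz('top',V(80,338),56), 'knob',atz('top',V(637,326),178),'bar end',atz('top',V(628,420),123),atz('top',V(520,130),123))
c=[atz('top',V(*p),10)[:2] for p in((462,58),(318,110),(345,245),(500,190))];print(c,'edge yaw',np.degrees(np.arctan2(*(c[0]-c[1])[::-1])))
"
```

```text
pins [ 601.9 -218.7] [ 533.4 -247.4] 74.25076331911038
psi -67.26046919898216 seat [ 549.9 -190.7] hinge [ 600.1 -310.6]
hingecap [ 603.7 -313.9  123. ]
hingecap [ 602.8 -311.2  130. ]
tin [473.8 -56.4  56. ] knob [ 479.  -349.7  178. ] bar end [ 423.7 -367.5  123. ] [ 593.6 -311.7  123. ]
[array([ 655.5, -319.1]), array([ 621.8, -221.7]), array([ 531.7, -236.6]), array([ 566.7, -340.6])] edge yaw -70.93082739131202
```

Emit:
{"fn": "arm_command", "kwargs": {"increments": [{"dr": [0,0,0],"offset": [0.2,0,0],"hand": -1},{"dr": [0,0,0],"offset": [0.2,0,0],"hand": -1},{"dr": [0,0,0],"offset": [0,0,0],"hand": -1}]}}

```text
time_s: 4.15
eef_pos: [355.6, -323.0, 106.4]
ee_rot: [0.0, 0.581, 0.814, -0.0]
force: [-0.5, -1.0, -0.7]
grip_width: -0.004
grip_force: 0.0
```

```bash
cat >> h.py <<'E'
PSI=np.radians(-67.5);EX=np.array([np.cos(PSI),np.sin(PSI)]);EY=np.array([-EX[1],EX[0]]);H=np.array([602.,-312.]);SEAT=H-130*EX
def J(x,y,z):return (*(SEAT+x*EX+y*EY),z)
def inJ(p):d=np.array(p[:2])-SEAT;return np.round([d@EX,d@EY],1)
E
python3 -c "
from h import *
print(SEAT);t=(473.5,-55.5);print('tin',inJ(t));x,y=inJ(t)
a=np.array([355.6,-323,106]);b=np.array(J(x-80,y,106));print(b)
n=9;plan([a+(b-a)*i/n for i in range(1,n+1)]+[J(x-80,y,28)],[112.5]*(n+1))
overlay('top',cv2.imread('pics/top1.png'),H,PSI,280,140,160,110,4,'pics/ov2.png')
"
```

```text
[ 552.25115379 -191.89566077]
tin [-156.1  -20.6]
[442.86767704  18.34901815 106.        ]
[-0.08] [0.273, 0.179, 0.003]
[-0.0] [0.261, 0.196, -0.0]
[-0.0] [0.261, 0.196, -0.0]
[-0.0] [0.261, 0.196, -0.0]
[-0.0] [0.261, 0.196, -0.0]
[-0.0] [0.261, 0.196, -0.0]
[-0.0] [0.261, 0.196, -0.0]
[-0.0] [0.261, 0.196, -0.0]
[-0.0] [0.261, 0.196, -0.0]
[-0.0] [-0.0, -0.0, 0.65]
```

View pics/ov2.png

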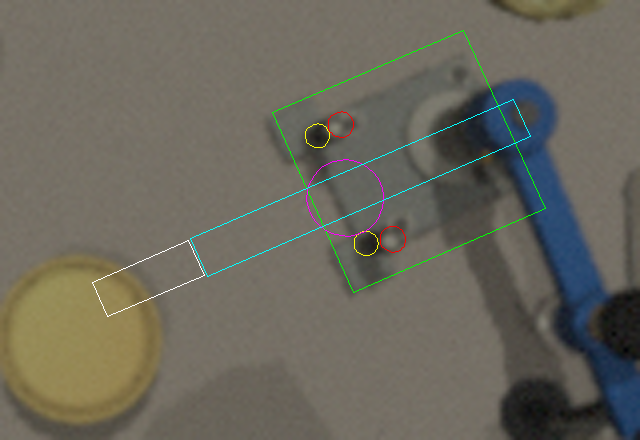

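The overlay matches both pins (bases at crop (317,135) and (366,242)) and the plate edges. Seat is about (552,-192), jig x yaw -67.5°. I'll move behind the tin with the fingers half open as a cradle.

Emit:
{"fn": "arm_command", "kwargs": {"increments": [{"dr": [0,0,-0.08],"offset": [0.273,0.179,0],"hand": 0.41},{"dr": [0,0,0],"offset": [0.261,0.196,0],"hand": 0.41},{"dr": [0,0,0],"offset": [0.261,0.196,0],"hand": 0.41},{"dr": [0,0,0],"offset": [0.261,0.196,0],"hand": 0.41},{"dr": [0,0,0],"offset": [0.261,0.196,0],"hand": 0.41},{"dr": [0,0,0],"offset": [0.261,0.196,0],"hand": 0.41},{"dr": [0,0,0],"offset": [0.261,0.196,0],"hand": 0.41}]}}

```text
time_s: 4.85
eef_pos: [425.1, -58.0, 106.4]
ee_rot: [0.002, 0.556, 0.831, 0.0]
force: [-0.2, -0.4, 0.4]
grip_width: 0.706
grip_force: 0.0
```

Emit:
{"fn": "arm_command", "kwargs": {"increments": [{"dr": [0,0,0],"offset": [0.261,0.196,0],"hand": 0.41},{"dr": [0,0,0],"offset": [0.261,0.196,0],"hand": 0.41},{"dr": [0,0,0],"offset": [0,0,0],"hand": 0.41},{"dr": [0,0,0],"offset": [0,0,0],"hand": 0.41}]}}

```text
time_s: 5.25
eef_pos: [444.1, 17.1, 106.0]
ee_rot: [0.001, 0.555, 0.832, 0.0]
force: [-0.4, -0.3, 0.4]
grip_width: 0.705
grip_force: 0.0
```

```bash
python3 -c "
from h import *
st();s=ctrl.sense();print(inJ(s['eef_pos']))
w=[J(-236,-20.6,z) for z in (80,54,28)]
plan(w,[112.5]*3)"
```

```text
t 5.25 p [444.1  17.1 106. ] yaw 112.6 q [0.001 0.555 0.832 0.   ] F [-0.4 -0.3  0.4] j [-0.23  0.29  1.89 -0.    0.96 -0.62] w 0.71
[-234.4  -19.9]
[0.003] [0.013, -0.005, 0.216]
[-0.0] [0.0, 0.0, 0.217]
[-0.0] [0.0, 0.0, 0.217]
```

Emit:
{"fn": "arm_command", "kwargs": {"increments": [{"dr": [0,0,0],"offset": [0.01,-0.005,0.216],"hand": 0.41},{"dr": [0,0,0],"offset": [0,0,0.217],"hand": 0.41},{"dr": [0,0,0],"offset": [0,0,0.217],"hand": 0.41},{"dr": [0,0,0],"offset": [0,0,0],"hand": 0.41},{"dr": [0,0,0],"offset": [0,0,0],"hand": 0.41}]}}

```text
time_s: 5.75
eef_pos: [442.8, 17.0, 27.9]
ee_rot: [0.0, 0.556, 0.831, 0.0]
force: [0.2, -0.0, 0.6]
grip_width: 0.705
grip_force: 0.0
```

```bash
python3 -c "
from h import *
st();s=ctrl.sense();print(inJ(s['eef_pos']))
w=[J(-222,-20.6,28),J(-212,-20.6,28)]+[J(-212+8*i,-20.6+1.8*i,28) for i in range(1,13)]
plan(w,[112.5]*14)"
```

```text
t 5.75 p [442.8  17.   27.9] yaw 112.5 q [0.    0.556 0.831 0.   ] F [ 0.2 -0.   0.6] j [-0.23  0.43  1.96 -0.    0.75 -0.62] w 0.71
[-234.9  -21.2]
[-0.0] [-0.108, 0.005, -0.001]
[-0.0] [-0.083, -0.0, -0.0]
[-0.0] [-0.067, 0.015, -0.0]
[-0.0] [-0.067, 0.015, -0.0]
[-0.0] [-0.067, 0.015, -0.0]
[-0.0] [-0.067, 0.015, -0.0]
[-0.0] [-0.067, 0.015, -0.0]
[-0.0] [-0.067, 0.015, -0.0]
[-0.0] [-0.067, 0.015, -0.0]
[-0.0] [-0.067, 0.015, -0.0]
[-0.0] [-0.067, 0.015, -0.0]
[-0.0] [-0.067, 0.015, -0.0]
[-0.0] [-0.067, 0.015, -0.0]
[-0.0] [-0.067, 0.015, -0.0]
```

Emit:
{"fn": "arm_command", "kwargs": {"increments": [{"dr": [0,0,0],"offset": [-0.108,0.005,0],"hand": 0.41},{"dr": [0,0,0],"offset": [-0.083,0,0],"hand": 0.41},{"dr": [0,0,0],"offset": [-0.067,0.015,0],"hand": 0.41},{"dr": [0,0,0],"offset": [-0.067,0.015,0],"hand": 0.41},{"dr": [0,0,0],"offset": [-0.067,0.015,0],"hand": 0.41},{"dr": [0,0,0],"offset": [-0.067,0.015,0],"hand": 0.41},{"dr": [0,0,0],"offset": [-0.067,0.015,0],"hand": 0.41},{"dr": [0,0,0],"offset": [-0.067,0.015,0],"hand": 0.41}]}}

```text
time_s: 6.55
eef_pos: [480.5, -43.7, 27.1]
ee_rot: [-0.0, 0.555, 0.832, -0.0]
force: [-2.0, 2.8, 2.9]
grip_width: 0.705
grip_force: 1.5
```

```bash
python3 -c "
from h import *
st();s=ctrl.sense();print(inJ(s['eef_pos']))
cv2.imwrite('pics/top2.png',ctrl.capture('top')[:,:,::-1])
a=cv2.imread('pics/top2.png')[140:280,270:430];cv2.imwrite('pics/v2.png',cv2.resize(a,None,fx=4,fy=4,interpolation=2))"
```

```text
t 6.55 p [480.5 -43.7  27.1] yaw 112.6 q [-0.     0.555  0.832 -0.   ] F [-2.   2.8  2.9] j [-0.33  0.5   1.84  0.    0.8  -0.73] w 0.7
[-164.3   -9.6]
```

View pics/v2.png

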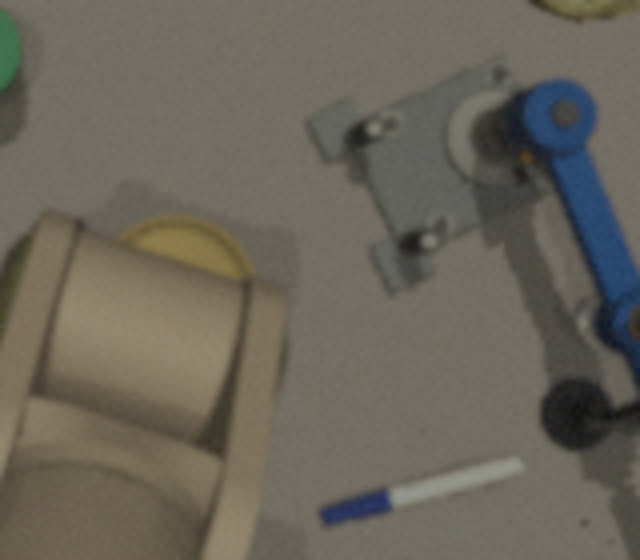

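The view shows the tin travelling ahead of the cradle, its visible lid edge at crop (185,216), and the way to the pins clear. I'll continue.

Emit:
{"fn": "arm_command", "kwargs": {"increments": [{"dr": [0,0,0],"offset": [-0.067,0.012,0],"hand": 0.41},{"dr": [0,0,0],"offset": [-0.067,0.012,0],"hand": 0.41},{"dr": [0,0,0],"offset": [-0.067,0.012,0],"hand": 0.41},{"dr": [0,0,0],"offset": [-0.067,0.012,0],"hand": 0.41},{"dr": [0,0,0],"offset": [-0.067,0.012,0],"hand": 0.41},{"dr": [0,0,0],"offset": [-0.067,0.012,0],"hand": 0.41},{"dr": [0,0,0],"offset": [-0.067,0.008,0],"hand": 0.41}]}}

```text
time_s: 7.3
eef_pos: [511.0, -92.1, 27.0]
ee_rot: [0.0, 0.555, 0.832, 0.0]
force: [-1.2, 1.4, -0.5]
grip_width: 0.703
grip_force: 0.9
```

```bash
python3 -c "
from h import *
st();s=ctrl.sense();print(inJ(s['eef_pos']))
cv2.imwrite('pics/top3.png',ctrl.capture('top')[:,:,::-1])
im=cv2.cvtColor(cv2.imread('pics/top3.png'),cv2.COLOR_BGR2HSV)
m=cv2.inRange(im,(15,90,80),(35,255,255))[150:280,290:400];ys,xs=np.nonzero(m);print(len(xs),xs.min()+290,xs.max()+290,ys.min()+150,ys.max()+150)
th=np.linspace(0,6.28,60);x,y=inJ(s['eef_pos']);p=proj('top',[J(x+54+52.5*np.cos(t),y+52.5*np.sin(t),56) for t in th]);print(p.min(0),p.max(0))"
```

```text
t 7.3 p [511.  -92.1  27. ] yaw 112.6 q [0.    0.555 0.832 0.   ] F [-1.2  1.4 -0.5] j [-0.4   0.56  1.73  0.    0.85 -0.8 ] w 0.7
[-1.08e+02  1.00e-01]
115 301 349 182 192
[312.67399693 180.28633848] [354.36918115 221.88119938]
```

Emit:
{"fn": "arm_command", "kwargs": {"increments": [{"dr": [0,0,0],"offset": [-0.067,0,0],"hand": 0.41},{"dr": [0,0,0],"offset": [-0.067,0,0],"hand": 0.41},{"dr": [0,0,0],"offset": [-0.067,0,0],"hand": 0.41},{"dr": [0,0,0],"offset": [-0.067,0,0],"hand": 0.41},{"dr": [0,0,0],"offset": [-0.067,0,0],"hand": 0.41},{"dr": [0,0,0],"offset": [-0.05,0,0],"hand": 0.41},{"dr": [0,0,0],"offset": [0,0,0],"hand": 0.41}]}}

```text
time_s: 8.05
eef_pos: [528.8, -135.1, 27.1]
ee_rot: [0.0, 0.555, 0.832, -0.0]
force: [-0.2, 0.6, -0.1]
grip_width: 0.705
grip_force: 0.0
```

```bash
python3 -c "
from h import *
st();s=ctrl.sense();print(inJ(s['eef_pos']))"
```

```text
t 8.05 p [ 528.8 -135.1   27.1] yaw 112.6 q [ 0.     0.555  0.832 -0.   ] F [-0.2  0.6 -0.1] j [-0.46  0.6   1.65 -0.    0.89 -0.86] w 0.71
[-61.4   0. ]
```

Creep forward in 2 mm steps, watching the force.

Emit:
{"fn": "arm_command", "kwargs": {"increments": [{"dr": [0,0,0],"offset": [-0.017,0,0],"hand": 0.41},{"dr": [0,0,0],"offset": [-0.017,0,0],"hand": 0.41},{"dr": [0,0,0],"offset": [-0.017,0,0],"hand": 0.41}]}}

```text
time_s: 8.35
eef_pos: [530.7, -139.7, 27.0]
ee_rot: [-0.0, 0.555, 0.832, 0.0]
force: [-1.3, 1.1, 0.2]
grip_width: 0.701
grip_force: 0.6
```

Emit:
{"fn": "arm_command", "kwargs": {"increments": [{"dr": [0,0,0],"offset": [-0.017,0,0],"hand": 0.41}]}}

```text
time_s: 8.45
eef_pos: [531.1, -141.3, 26.9]
ee_rot: [-0.001, 0.555, 0.832, 0.0]
force: [-4.6, 8.1, 3.4]
grip_width: 0.703
grip_force: 4.5
```

Emit:
{"fn": "arm_command", "kwargs": {"increments": [{"dr": [0,0,0],"offset": [-0.012,0,0],"hand": 0.41},{"dr": [0,0,0],"offset": [0,0,0],"hand": 0.41}]}}

```text
time_s: 8.65
eef_pos: [531.0, -141.5, 26.8]
ee_rot: [-0.002, 0.555, 0.832, 0.0]
force: [-4.5, 9.3, 4.9]
grip_width: 0.704
grip_force: 5.3
```

```bash
python3 -c "
from h import *
st();s=ctrl.sense();print(inJ(s['eef_pos']))"
```

```text
t 8.65 p [ 531.  -141.5   26.8] yaw 112.6 q [-0.002  0.555  0.832  0.   ] F [-4.5  9.3  4.9] j [-0.47  0.61  1.63  0.    0.9  -0.87] w 0.7
[-54.7  -0.3]
```

Home: 10 N balanced straight along the jig's -x, stopped at x = -54.7 (expected -54). I'll retreat gently.

Emit:
{"fn": "arm_command", "kwargs": {"increments": [{"dr": [0,0,0],"offset": [0.05,0,0],"hand": 0.41},{"dr": [0,0,0],"offset": [0.1,0,0],"hand": 0.41},{"dr": [0,0,0],"offset": [0.15,0,0],"hand": 0.41},{"dr": [0,0,0],"offset": [0.2,0,0],"hand": 0.41},{"dr": [0,0,0],"offset": [0,0,-0.3],"hand": 0.41},{"dr": [0,0,0],"offset": [0,0,-0.4],"hand": -1},{"dr": [0,0,0],"offset": [0,0,-0.4],"hand": -1},{"dr": [0,0,0],"offset": [0,0,-0.4],"hand": -1}]}}

```text
time_s: 9.45
eef_pos: [508.5, -87.0, 209.1]
ee_rot: [0.0, 0.555, 0.832, -0.0]
force: [1.1, -0.1, -0.4]
grip_width: 0.195
grip_force: 0.0
```

Emit:
{"fn": "arm_command", "kwargs": {"increments": [{"dr": [0,0,0],"offset": [0,0,-0.25],"hand": -1},{"dr": [0,0,0],"offset": [0,0,0],"hand": -1}]}}

```text
time_s: 9.65
eef_pos: [510.3, -87.8, 241.4]
ee_rot: [0.004, 0.555, 0.832, 0.001]
force: [-0.1, 1.0, 0.3]
grip_width: 0.001
grip_force: 0.0
```

```bash
cat >> h.py <<'E'
def arc(phis,r=239,off=-22,z=105):
    o=[]
    for f in np.radians(phis):
        u=np.array([np.cos(f),np.sin(f)]);v=np.array([-u[1],u[0]]);o.append((*(H+r*u+off*v),z))
    return o
E
python3 -c "
from h import *
st();a=ctrl.sense()['eef_pos'];b=np.array(arc([198.5],off=42,z=235)[0]);print(b)
n=9;plan([a+(b-a)*i/n for i in range(1,n+1)],[108.5]*n)
for n in('top','scene'):cv2.imwrite(f'pics/{n}4.png',ctrl.capture(n)[:,:,::-1])
for n in('top','scene'):
    im=cv2.cvtColor(cv2.imread(f'pics/{n}4.png'),cv2.COLOR_BGR2HSV)
    p=proj(n,[J(52.5*np.cos(t),52.5*np.sin(t),56) for t in np.linspace(0,6.28,60)])
    x0,y0=(p.min(0)-12).astype(int);x1,y1=(p.max(0)+12).astype(int)
    m=cv2.inRange(im[y0:y1,x0:x1],(15,70,60),(35,255,255));ys,xs=np.nonzero(m)
    print(n,p.min(0),p.max(0),len(xs),xs.min()+x0,ys.min()+y0,xs.max()+x0,ys.max()+y0)
a=cv2.imread('pics/top4.png')[150:230,310:400];b=cv2.imread('pics/scene4.png')[120:200,250:340]
cv2.imwrite('pics/v4.png',cv2.resize(np.hstack([a,b]),None,fx=4.4,fy=4.4,interpolation=2))
"
```

```text
t 9.65 p [510.3 -87.8 241.4] yaw 112.6 q [0.004 0.555 0.832 0.001] F [-0.1  1.   0.3] j [-0.4   0.28  1.51 -0.    1.34 -0.79] w 0.0
[ 388.67744197 -427.6654064   235.        ]
[0.091] [-0.247, -0.225, 0.006]
[-0.0] [-0.263, -0.207, 0.006]
[-0.0] [-0.263, -0.207, 0.006]
[-0.0] [-0.263, -0.207, 0.006]
[-0.0] [-0.263, -0.207, 0.006]
[-0.0] [-0.263, -0.207, 0.006]
[-0.0] [-0.263, -0.207, 0.006]
[-0.0] [-0.263, -0.207, 0.006]
[-0.0] [-0.263, -0.207, 0.006]
top [332.28182537 171.939068  ] [373.90762838 213.41167581] 659 320 159 384 224
scene [273.81672665 162.28338336] [305.00433173 184.41806938] 706 274 163 304 192
```

View pics/v4.png

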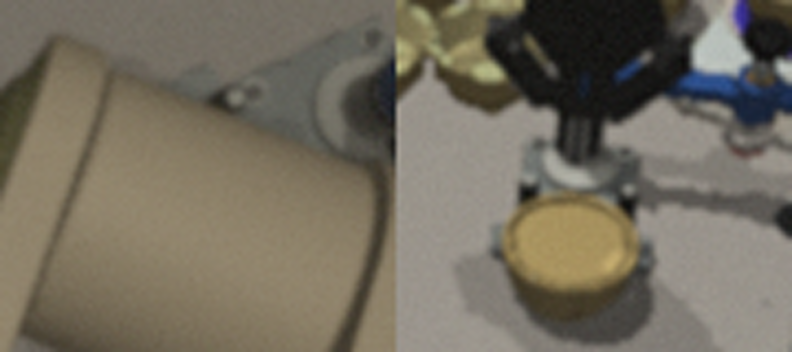

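The scene view shows the tin upright against both pins. Its lid box of 274–304 × 163 px matches the predicted seat. Next I go to the far side of the parked handle.

Emit:
{"fn": "arm_command", "kwargs": {"increments": [{"dr": [0,0,0.091],"offset": [-0.247,-0.225,0.006],"hand": -1},{"dr": [0,0,0],"offset": [-0.263,-0.207,0.006],"hand": -1},{"dr": [0,0,0],"offset": [-0.263,-0.207,0.006],"hand": -1},{"dr": [0,0,0],"offset": [-0.263,-0.207,0.006],"hand": -1},{"dr": [0,0,0],"offset": [-0.263,-0.207,0.006],"hand": -1},{"dr": [0,0,0],"offset": [-0.263,-0.207,0.006],"hand": -1},{"dr": [0,0,0],"offset": [-0.263,-0.207,0.006],"hand": -1},{"dr": [0,0,0],"offset": [-0.263,-0.207,0.006],"hand": -1}]}}

```text
time_s: 10.55
eef_pos: [399.6, -390.9, 229.4]
ee_rot: [-0.001, 0.584, 0.812, 0.0]
force: [0.1, 0.3, -0.1]
grip_width: 0.0
grip_force: 0.0
```

Emit:
{"fn": "arm_command", "kwargs": {"increments": [{"dr": [0,0,0],"offset": [-0.263,-0.207,0.006],"hand": -1},{"dr": [0,0,0],"offset": [0,0,0],"hand": -1}]}}

```text
time_s: 10.75
eef_pos: [384.9, -430.9, 227.8]
ee_rot: [-0.002, 0.586, 0.81, 0.0]
force: [0.1, 0.3, -0.2]
grip_width: -0.001
grip_force: 0.0
```

```bash
python3 -c "
from h import *
st();print(arc([198.5],off=0),arc([198.5],off=42));plan([arc([198.5],off=42,z=z)[0] for z in(235,105)],[108.5]*2)
ph=198.5-5*np.arange(0,4);plan(arc(ph,off=22),ph-90,cmd=[*arc([198.5],off=42)[0],108.5])
"
```

```text
t 10.75 p [ 384.9 -430.9  227.8] yaw 108.2 q [-0.002  0.586  0.81   0.   ] F [ 0.1  0.3 -0.2] j [-1.04  0.43  1.33 -0.    1.38 -1.36] w -0.0
[(np.float64(375.3506464057183), np.float64(-387.835812880817), 105)] [(np.float64(388.6774419747322), np.float64(-427.6654063994774), 105)]
[-0.006] [0.015, 0.039, -0.06]
[-0.0] [0.0, 0.0, 1.083]
[-0.0] [0.167, -0.0, -0.0]
[0.111] [0.174, -0.008, -0.0]
[0.111] [0.174, -0.008, -0.0]
[0.111] [0.174, -0.008, -0.0]
```

Emit:
{"fn": "arm_command", "kwargs": {"increments": [{"dr": [0,0,0],"offset": [0,0.03,0.25],"hand": -1},{"dr": [0,0,0],"offset": [0,0,0.25],"hand": -1},{"dr": [0,0,0],"offset": [0,0,0.25],"hand": -1},{"dr": [0,0,0],"offset": [0,0,0.27],"hand": -1},{"dr": [0,0,0],"offset": [0,0,0],"hand": -1},{"dr": [0,0,0],"offset": [0.1,0,0],"hand": -1},{"dr": [0,0,0],"offset": [0.08,0,0],"hand": -1}]}}

```text
time_s: 11.45
eef_pos: [383.8, -405.7, 108.8]
ee_rot: [0.0, 0.584, 0.812, -0.0]
force: [-0.1, -0.7, -0.4]
grip_width: 0.003
grip_force: 0.6
```

Emit:
{"fn": "arm_command", "kwargs": {"increments": [{"dr": [0,0,0.111],"offset": [0.174,-0.008,0],"hand": -1},{"dr": [0,0,0.111],"offset": [0.174,-0.008,0],"hand": -1},{"dr": [0,0,0.111],"offset": [0.174,-0.008,0],"hand": -1},{"dr": [0,0,0.111],"offset": [0.174,-0.008,0],"hand": -1}]}}

```text
time_s: 11.85
eef_pos: [363.9, -324.6, 109.2]
ee_rot: [0.001, 0.717, 0.697, -0.0]
force: [1.1, -1.4, 0.0]
grip_width: -0.0
grip_force: 0.6
```

```bash
python3 -c "
from h import *
st();ph=178.5-5*np.arange(0,14);print(arc([178.5],off=22))
plan(arc(ph,off=22),ph-90)"
```

```text
t 11.85 p [ 363.9 -324.6  109.2] yaw 88.3 q [ 0.001  0.717  0.697 -0.   ] F [ 1.1 -1.4  0. ] j [-0.97  0.37  1.77 -0.    1.   -0.94] w -0.0
[(np.float64(362.50600646806856), np.float64(-327.7361705038805), 105)]
[-0.004] [-0.026, -0.011, 0.035]
[0.111] [0.174, -0.008, -0.0]
[0.111] [0.174, -0.008, -0.0]
[0.111] [0.174, -0.008, -0.0]
[0.111] [0.174, -0.008, -0.0]
[0.111] [0.174, -0.008, -0.0]
[0.111] [0.174, -0.008, -0.0]
[0.111] [0.174, -0.008, -0.0]
[0.111] [0.174, -0.008, -0.0]
[0.111] [0.174, -0.008, -0.0]
[0.111] [0.174, -0.008, -0.0]
[0.111] [0.174, -0.008, -0.0]
[0.111] [0.174, -0.008, -0.0]
[0.111] [0.174, -0.008, -0.0]
```

Emit:
{"fn": "arm_command", "kwargs": {"increments": [{"dr": [0,0,0.111],"offset": [0.174,-0.008,0.01],"hand": -1},{"dr": [0,0,0.111],"offset": [0.174,-0.008,0.01],"hand": -1},{"dr": [0,0,0.111],"offset": [0.174,-0.008,0.01],"hand": -1},{"dr": [0,0,0.111],"offset": [0.174,-0.008,0],"hand": -1},{"dr": [0,0,0.111],"offset": [0.174,-0.008,0],"hand": -1},{"dr": [0,0,0.111],"offset": [0.174,-0.008,0],"hand": -1},{"dr": [0,0,0.111],"offset": [0.174,-0.008,0],"hand": -1}]}}

```text
time_s: 12.55
eef_pos: [398.7, -184.5, 105.5]
ee_rot: [0.001, 0.894, 0.449, 0.0]
force: [-0.2, -1.8, -0.3]
grip_width: 0.005
grip_force: 0.6
```

Emit:
{"fn": "arm_command", "kwargs": {"increments": [{"dr": [0,0,0.111],"offset": [0.174,-0.008,0],"hand": -1},{"dr": [0,0,0.111],"offset": [0.174,-0.008,0],"hand": -1},{"dr": [0,0,0.111],"offset": [0.174,-0.008,0],"hand": -1},{"dr": [0,0,0],"offset": [0,0,0],"hand": -1}]}}

```text
time_s: 12.95
eef_pos: [438.7, -135.3, 105.4]
ee_rot: [0.0, 0.944, 0.331, 0.001]
force: [-0.4, -0.9, -1.3]
grip_width: 0.0
grip_force: 0.0
```

```bash
cat >> h.py <<'E'
def polar():
    s=ctrl.sense();d=np.array(s['eef_pos'][:2])-H;r=np.hypot(*d);print('r',round(r,1),'angle',round(np.degrees(np.arctan2(d[1],d[0])),1),'arm phi if touching 22mm',round(np.degrees(np.arctan2(d[1],d[0])-np.arcsin(22/r)),1))
E
python3 -c "
from h import *
st();polar();ph=128.5-2*np.arange(0,9)
plan(arc(ph,off=22),ph-90)"
```

```text
t 12.95 p [ 438.7 -135.3  105.4] yaw 38.6 q [0.    0.944 0.331 0.001] F [-0.4 -0.9 -1.3] j [-0.56  0.32  1.85  0.    0.97  0.34] w 0.0
r 240.6 angle 132.7 arm phi if touching 22mm 127.5
[0.003] [-0.035, 0.008, 0.003]
[0.044] [0.07, -0.005, -0.0]
[0.044] [0.07, -0.005, -0.0]
[0.044] [0.07, -0.005, -0.0]
[0.044] [0.07, -0.005, -0.0]
[0.044] [0.07, -0.005, -0.0]
[0.044] [0.07, -0.005, -0.0]
[0.044] [0.07, -0.005, -0.0]
[0.044] [0.07, -0.005, -0.0]
```

Emit:
{"fn": "arm_command", "kwargs": {"increments": [{"dr": [0,0,0.044],"offset": [0.07,-0.005,0],"hand": -1},{"dr": [0,0,0.044],"offset": [0.07,-0.005,0],"hand": -1},{"dr": [0,0,0.044],"offset": [0.07,-0.005,0],"hand": -1},{"dr": [0,0,0.044],"offset": [0.07,-0.005,0],"hand": -1},{"dr": [0,0,0.044],"offset": [0.07,-0.005,0],"hand": -1},{"dr": [0,0,0.044],"offset": [0.07,-0.005,0],"hand": -1}]}}

```text
time_s: 13.55
eef_pos: [477.2, -106.1, 105.1]
ee_rot: [0.0, 0.973, 0.231, -0.0]
force: [-1.0, 0.2, 0.7]
grip_width: 0.003
grip_force: 0.6
```

Emit:
{"fn": "arm_command", "kwargs": {"increments": [{"dr": [0,0,0.022],"offset": [0.035,-0.002,0],"hand": -1},{"dr": [0,0,0.022],"offset": [0.03,-0.002,0],"hand": -1},{"dr": [0,0,0],"offset": [0,0,0],"hand": -1}]}}

```text
time_s: 13.85
eef_pos: [484.5, -102.1, 104.8]
ee_rot: [0.0, 0.977, 0.214, 0.0]
force: [0.7, 0.0, -0.3]
grip_width: -0.001
grip_force: 0.0
```

```bash
python3 -c "
from h import *
st();polar()"
```

```text
t 13.85 p [ 484.5 -102.1  104.8] yaw 24.7 q [0.    0.977 0.214 0.   ] F [ 0.7  0.  -0.3] j [-0.44  0.39  1.75  0.    1.    0.69] w -0.0
r 240.5 angle 119.2 arm phi if touching 22mm 114.0
```

Near the stop. I'll creep with 2 mm steps until the force rises.

Emit:
{"fn": "arm_command", "kwargs": {"increments": [{"dr": [0,0,0.01],"offset": [0.02,0,0],"hand": -1},{"dr": [0,0,0.01],"offset": [0.02,0,0],"hand": -1},{"dr": [0,0,0],"offset": [0.02,0,0],"hand": -1}]}}

```text
time_s: 14.15
eef_pos: [486.1, -101.1, 104.5]
ee_rot: [0.0, 0.978, 0.207, -0.007]
force: [-43.1, -21.6, 22.9]
grip_width: 0.001
grip_force: 23.8
```

Emit:
{"fn": "arm_command", "kwargs": {"increments": [{"dr": [0,0,0.01],"offset": [0.02,0,0],"hand": -1}]}}

```text
time_s: 14.25
eef_pos: [486.3, -100.9, 104.5]
ee_rot: [0.0, 0.979, 0.204, -0.01]
force: [-56.9, -27.8, 30.7]
grip_width: -0.001
grip_force: 31.5
```

At the stop (force 63 N). Back off, lift, go over the knob.

Emit:
{"fn": "arm_command", "kwargs": {"increments": [{"dr": [0,0,0],"offset": [-0.15,0,0],"hand": -1},{"dr": [0,0,0],"offset": [-0.2,0,0],"hand": -1},{"dr": [0,0,0],"offset": [0,0,-0.3],"hand": -1},{"dr": [0,0,0],"offset": [0,0,-0.4],"hand": -1},{"dr": [0,0,0],"offset": [0,0,-0.35],"hand": -1},{"dr": [0,0,0],"offset": [0,0,0],"hand": -1}]}}

```text
time_s: 14.85
eef_pos: [456.4, -115.8, 235.8]
ee_rot: [0.003, 0.979, 0.203, 0.004]
force: [-0.0, -0.6, -0.5]
grip_width: -0.001
grip_force: 0.0
```

```bash
python3 -c "
from h import *
st();a=ctrl.sense()['eef_pos'];b=np.array(J(0,0,222));n=4;plan([a+(b-a)*i/n for i in range(1,n+1)],[22.5]*n)
for n in('top','scene'):cv2.imwrite(f'pics/{n}5.png',ctrl.capture(n)[:,:,::-1])
print(proj('scene',[J(0,0,178),J(0,0,56)]),proj('top',[J(0,0,178)]))
overlay('scene',cv2.imread('pics/scene5.png'),H,PSI,235,100,110,110,5,'pics/v5.png')
"
```

```text
t 14.85 p [ 456.4 -115.8  235.8] yaw 23.4 q [0.003 0.979 0.203 0.004] F [-0.  -0.6 -0.5] j [-0.5   0.18  1.65  0.    1.3   0.66] w -0.0
[0.019] [0.12, 0.225, 0.029]
[-0.0] [0.124, 0.223, 0.029]
[-0.0] [0.124, 0.223, 0.029]
[-0.0] [0.124, 0.223, 0.029]
[[292.65641858 145.23898722]
 [289.3912747  173.02487679]] [[365.83343154 188.99817947]]
```

View pics/v5.png

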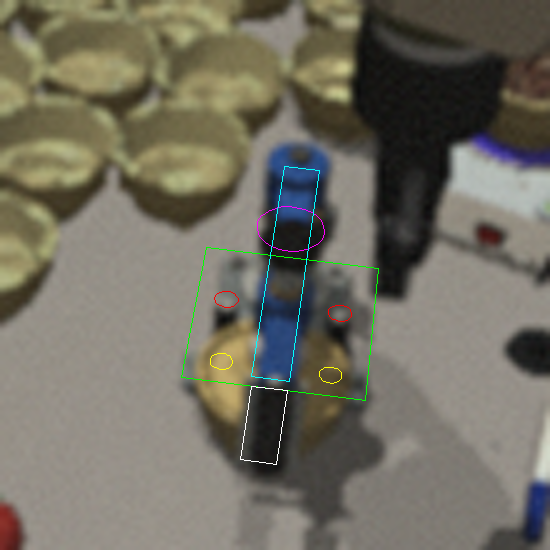

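The scene view shows the arm over the tin and on the overlay. The knob at crop (290,232) agrees with the prediction (291,229).

Emit:
{"fn": "arm_command", "kwargs": {"increments": [{"dr": [0,0,0.019],"offset": [0.12,0.225,0.029],"hand": -1},{"dr": [0,0,0],"offset": [0.124,0.223,0.029],"hand": -1},{"dr": [0,0,0],"offset": [0.124,0.223,0.029],"hand": -1},{"dr": [0,0,0],"offset": [0.124,0.223,0.029],"hand": -1},{"dr": [0,0,0],"offset": [0,0,0],"hand": -1},{"dr": [0,0,0],"offset": [0,0,0],"hand": -1}]}}

```text
time_s: 15.55
eef_pos: [550.0, -190.7, 214.7]
ee_rot: [-0.001, 0.981, 0.195, -0.001]
force: [0.1, -0.2, 1.2]
grip_width: 0.003
grip_force: 0.0
```

```bash
python3 -c "
from h import *
st();plan([J(0,0,222),J(0,0,182)],[22.5]*2)"
```

```text
t 15.55 p [ 550.  -190.7  214.7] yaw 22.5 q [-0.001  0.981  0.195 -0.001] F [ 0.1 -0.2  1.2] j [-0.53  0.45  1.34  0.    1.35  0.64] w 0.0
[-0.0] [0.014, 0.017, -0.061]
[-0.0] [0.0, 0.0, 0.333]
```

Emit:
{"fn": "arm_command", "kwargs": {"increments": [{"dr": [0,0,0],"offset": [0.014,0.017,0.1],"hand": -1},{"dr": [0,0,0],"offset": [0,0,0.1],"hand": -1},{"dr": [0,0,0],"offset": [0,0,0.07],"hand": -1},{"dr": [0,0,0],"offset": [0,0,0],"hand": -1},{"dr": [0,0,0],"offset": [0,0,0],"hand": -1}]}}

```text
time_s: 16.05
eef_pos: [552.8, -192.0, 184.3]
ee_rot: [-0.0, 0.981, 0.195, -0.0]
force: [0.2, -0.2, 0.6]
grip_width: -0.005
grip_force: 0.0
```

Emit:
{"fn": "arm_command", "kwargs": {"increments": [{"dr": [0,0,0],"offset": [0,0,0.025],"hand": -1},{"dr": [0,0,0],"offset": [0,0,0.025],"hand": -1},{"dr": [0,0,0],"offset": [0,0,0.025],"hand": -1},{"dr": [0,0,0],"offset": [0,0,0],"hand": -1}]}}

```text
time_s: 16.45
eef_pos: [553.0, -192.2, 175.2]
ee_rot: [0.0, 0.981, 0.195, 0.0]
force: [0.4, 0.1, 2.6]
grip_width: 0.002
grip_force: 1.4
```

Emit:
{"fn": "arm_command", "kwargs": {"increments": [{"dr": [0,0,0],"offset": [0,0,0.02],"hand": -1},{"dr": [0,0,0],"offset": [0,0,0.02],"hand": -1},{"dr": [0,0,0],"offset": [0,0,0.015],"hand": -1},{"dr": [0,0,0],"offset": [0,0,0.01],"hand": -1},{"dr": [0,0,0],"offset": [0,0,0],"hand": -1}]}}

```text
time_s: 16.95
eef_pos: [553.1, -192.2, 168.2]
ee_rot: [0.0, 0.981, 0.195, 0.0]
force: [-1.2, 1.5, 10.1]
grip_width: -0.001
grip_force: 4.6
```

Emit:
{"fn": "arm_command", "kwargs": {"increments": [{"dr": [0,0,0],"offset": [0,0,0.012],"hand": -1},{"dr": [0,0,0],"offset": [0,0,0.012],"hand": -1},{"dr": [0,0,0],"offset": [0,0,0],"hand": -1}]}}

```text
time_s: 17.25
eef_pos: [553.1, -192.2, 166.0]
ee_rot: [0.001, 0.981, 0.195, 0.001]
force: [-4.0, 2.0, 13.2]
grip_width: 0.001
grip_force: 6.8
```

Emit:
{"fn": "arm_command", "kwargs": {"increments": [{"dr": [0,0,0],"offset": [0,0,0.004],"hand": -1},{"dr": [0,0,0],"offset": [0,0,0],"hand": -1},{"dr": [0,0,0],"offset": [0,0,0],"hand": -1},{"dr": [0,0,0],"offset": [0,0,0],"hand": -1}]}}

```text
time_s: 17.65
eef_pos: [553.1, -192.2, 165.8]
ee_rot: [0.001, 0.981, 0.195, 0.001]
force: [-3.7, 1.8, 13.3]
grip_width: 0.001
grip_force: 7.1
```

13 N in total and a press depth of 12 mm, so about 7–8 N on the lid. I'll rise, then go to the other side of the handle.

Emit:
{"fn": "arm_command", "kwargs": {"increments": [{"dr": [0,0,0],"offset": [0,0,-0.05],"hand": -1},{"dr": [0,0,0],"offset": [0,0,-0.1],"hand": -1},{"dr": [0,0,0],"offset": [0,0,-0.25],"hand": -1},{"dr": [0,0,0],"offset": [0,0,-0.2],"hand": -1},{"dr": [0,0,0],"offset": [0,0,0],"hand": -1}]}}

```text
time_s: 18.15
eef_pos: [553.7, -192.6, 239.4]
ee_rot: [0.002, 0.981, 0.195, 0.002]
force: [0.3, 0.2, 0.2]
grip_width: 0.003
grip_force: 0.0
```

```bash
python3 -c "
from h import *
st();a=ctrl.sense()['eef_pos'];b=np.array(arc([112.5],off=-42,z=232)[0]);n=3;plan([a+(b-a)*i/n for i in range(1,n+1)]+[(*b[:2],105)],[22.5]*4);print(b)"
```

```text
t 18.15 p [ 553.7 -192.6  239.4] yaw 22.5 q [0.002 0.981 0.195 0.002] F [0.3 0.2 0.2] j [-0.53  0.44  1.29 -0.    1.4   0.64] w 0.0
[0.0] [0.114, -0.306, 0.02]
[-0.0] [0.114, -0.306, 0.02]
[-0.0] [0.114, -0.306, 0.02]
[-0.0] [0.0, 0.0, 1.058]
[549.34160003 -75.12008757 232.        ]
```

Emit:
{"fn": "arm_command", "kwargs": {"increments": [{"dr": [0,0,0],"offset": [0.114,-0.306,0.02],"hand": -1},{"dr": [0,0,0],"offset": [0.114,-0.306,0.02],"hand": -1},{"dr": [0,0,0],"offset": [0.114,-0.306,0.02],"hand": -1},{"dr": [0,0,0],"offset": [0,0,0],"hand": -1},{"dr": [0,0,0],"offset": [0,0,0.35],"hand": -1},{"dr": [0,0,0],"offset": [0,0,0.35],"hand": -1},{"dr": [0,0,0],"offset": [0,0,0.36],"hand": -1},{"dr": [0,0,0],"offset": [0,0,0],"hand": -1}]}}

```text
time_s: 18.95
eef_pos: [545.4, -74.1, 96.3]
ee_rot: [-0.003, 0.981, 0.195, -0.005]
force: [-0.4, -0.2, 0.2]
grip_width: -0.0
grip_force: 0.0
```

```bash
python3 -c "
from h import *
st();ph=112.5+5*np.arange(0,3);plan(arc(ph),ph-90)"
```

```text
t 18.95 p [545.4 -74.1  96.3] yaw 22.5 q [-0.003  0.981  0.195 -0.005] F [-0.4 -0.2  0.2] j [-0.35  0.51  1.58 -0.    1.06  0.83] w -0.0
[-0.001] [-0.14, 0.02, -0.072]
[-0.111] [-0.174, -0.008, -0.0]
[-0.111] [-0.174, -0.008, -0.0]
```

Emit:
{"fn": "arm_command", "kwargs": {"increments": [{"dr": [0,0,0],"offset": [-0.08,0.005,-0.04],"hand": -1},{"dr": [0,0,0],"offset": [-0.08,0.005,0],"hand": -1},{"dr": [0,0,-0.111],"offset": [-0.174,-0.008,0],"hand": -1},{"dr": [0,0,-0.111],"offset": [-0.174,-0.008,0],"hand": -1},{"dr": [0,0,-0.111],"offset": [-0.174,-0.008,0],"hand": -1},{"dr": [0,0,-0.111],"offset": [-0.174,-0.008,0],"hand": -1},{"dr": [0,0,-0.111],"offset": [-0.174,-0.008,0],"hand": -1}]}}

```text
time_s: 19.65
eef_pos: [441.1, -135.7, 108.8]
ee_rot: [0.002, 0.915, 0.404, 0.001]
force: [1.6, -0.2, 0.4]
grip_width: -0.001
grip_force: 0.7
```

Emit:
{"fn": "arm_command", "kwargs": {"increments": [{"dr": [0,0,-0.111],"offset": [-0.174,-0.008,0],"hand": -1},{"dr": [0,0,-0.111],"offset": [-0.174,-0.008,0],"hand": -1},{"dr": [0,0,-0.111],"offset": [-0.174,-0.008,0],"hand": -1},{"dr": [0,0,-0.111],"offset": [-0.174,-0.008,0],"hand": -1},{"dr": [0,0,-0.111],"offset": [-0.174,-0.008,0],"hand": -1}]}}

```text
time_s: 20.15
eef_pos: [381.3, -220.9, 108.7]
ee_rot: [0.002, 0.806, 0.592, 0.0]
force: [2.1, 2.3, -0.0]
grip_width: 0.002
grip_force: 0.7
```

```bash
python3 -c "
from h import *
st();polar();ph=162.5+5*np.arange(0,6);print(arc(ph)[0]);plan(arc(ph),ph-90)"
```

```text
t 20.15 p [ 381.3 -220.9  108.7] yaw 72.6 q [0.002 0.806 0.592 0.   ] F [ 2.1  2.3 -0. ] j [-0.79  0.28  1.9   0.    0.96 -0.49] w 0.0
r 238.8 angle 157.6 arm phi if touching 22mm 152.3
(np.float64(380.6771763602678), np.float64(-219.14954100201768), 105)
[0.003] [0.012, -0.009, 0.031]
[-0.111] [-0.174, -0.008, -0.0]
[-0.111] [-0.174, -0.008, -0.0]
[-0.111] [-0.174, -0.008, -0.0]
[-0.111] [-0.174, -0.008, -0.0]
[-0.111] [-0.174, -0.008, -0.0]
```

Six more rows to about 80° (the limit is 86°), then back off, lift and check.

Emit:
{"fn": "arm_command", "kwargs": {"increments": [{"dr": [0,0,-0.111],"offset": [-0.174,-0.008,0],"hand": -1},{"dr": [0,0,-0.111],"offset": [-0.174,-0.008,0],"hand": -1},{"dr": [0,0,-0.111],"offset": [-0.174,-0.008,0],"hand": -1},{"dr": [0,0,-0.111],"offset": [-0.174,-0.008,0],"hand": -1},{"dr": [0,0,-0.111],"offset": [-0.174,-0.008,0],"hand": -1},{"dr": [0,0,0],"offset": [0,0,0],"hand": -1}]}}

```text
time_s: 20.75
eef_pos: [363.1, -324.2, 108.5]
ee_rot: [0.002, 0.66, 0.751, -0.001]
force: [0.3, 0.6, -0.8]
grip_width: 0.002
grip_force: 0.0
```

Emit:
{"fn": "arm_command", "kwargs": {"increments": [{"dr": [0,0,0],"offset": [0.2,0,0],"hand": -1},{"dr": [0,0,0],"offset": [0.3,0,0],"hand": -1},{"dr": [0,0,0],"offset": [0,0,-0.4],"hand": -1},{"dr": [0,0,0],"offset": [0,0,-0.4],"hand": -1},{"dr": [0,0,0],"offset": [0,0,-0.2],"hand": -1},{"dr": [0,0,0],"offset": [0,0,0],"hand": -1}]}}

```text
time_s: 21.35
eef_pos: [356.2, -262.4, 230.9]
ee_rot: [0.004, 0.66, 0.751, -0.001]
force: [0.1, 1.1, -0.3]
grip_width: -0.003
grip_force: 0.0
```

```bash
python3 -c "
from h import *
st()
for n in('top','scene'):
    cv2.imwrite(f'pics/{n}6.png',ctrl.capture(n)[:,:,::-1])
    im=cv2.cvtColor(cv2.imread(f'pics/{n}6.png'),cv2.COLOR_BGR2HSV)
    p=proj(n,[J(52.5*np.cos(t),52.5*np.sin(t),56) for t in np.linspace(0,6.28,60)])
    x0,y0=(p.min(0)-8).astype(int);x1,y1=(p.max(0)+8).astype(int)
    m=cv2.inRange(im[y0:y1,x0:x1],(15,70,60),(35,255,255));ys,xs=np.nonzero(m)
    print(n,p.min(0),p.max(0),len(xs),xs.min()+x0,ys.min()+y0,xs.max()+x0,ys.max()+y0)
im=cv2.cvtColor(cv2.imread('pics/top6.png'),cv2.COLOR_BGR2HSV)
m=cv2.inRange(im,(105,130,50),(125,255,255));m[:150]=0;m[:,:340]=0;m[240:]=0;m[:,440:]=0
ys,xs=np.nonzero(m);P=np.c_[xs,ys].astype(np.float32);print(len(xs),P.min(0),P.max(0),cv2.fitLine(P,2,0,.01,.01).ravel())
for q in(60,75,80,86):
    f=np.radians(112.5+q);print(q,proj('top',[[*H,120],[*(H+180*np.array([np.cos(f),np.sin(f)])),120]]).round(0).tolist())
a,b=cv2.imread('pics/scene0.png').astype(int),cv2.imread('pics/scene6.png').astype(int)
d=np.abs(cv2.GaussianBlur(a.astype(np.float32),(5,5),0)-cv2.GaussianBlur(b.astype(np.float32),(5,5),0)).max(2)
for n,(x,y) in dict(green=(224,205),red=(205,229),purple=(248,244),counter=(238,289),pile=(274,302),roll=(202,308),tamper=(182,217)).items(): print(n,round(float(d[y-14:y+14,x-14:x+14].mean()),1))
"
```

```text
t 21.35 p [ 356.2 -262.4  230.9] yaw 97.3 q [ 0.004  0.66   0.751 -0.001] F [ 0.1  1.1 -0.3] j [-0.9   0.12  1.73  0.    1.27 -1.03] w -0.0
top [332.28182537 171.939068  ] [373.90762838 213.41167581] 1411 331 173 373 214
scene [273.81672665 162.28338336] [305.00433173 184.41806938] 707 274 163 305 191
650 [401. 161.] [427. 239.] [1.9010772e-01 9.8176324e-01 4.1314615e+02 1.9502615e+02]
60 [[409.0, 169.0], [403.0, 245.0]]
75 [[409.0, 169.0], [423.0, 245.0]]
80 [[409.0, 169.0], [429.0, 244.0]]
86 [[409.0, 169.0], [437.0, 242.0]]
green 10.1
red 10.9
purple 10.4
counter 12.2
pile 13.5
roll 12.1
tamper 10.5
```

```bash
python3 -c "
from rig import ctrl
print(ctrl.finish_job())"
```

```text
the job is handed in; nothing more can be done
None
```

I stamped the tin (about 7–8 N on the lid, estimated from the wrist force), left it standing against both pins with the arm swung about 75° clear, and handed the job in at about 21 s; no verdict came back.

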